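# Change the tube racks in an incubating shaker and free it for the run

### The job

Set up the incubating shaker for the next run: move every empty tube rack from its platform pockets to the stainless return tray, standing flat, and seat every full rack from the bench flat and square in a pocket of its own, always keeping the full ones upright. Then swing the hood down gently (never let it slam) until it is fully shut with its tab behind the front rim, and only after that slide the platform lock on the ledge fully to its released end. Do not disturb the bottle, jar and tip box standing nearby.

Things in the scene. Friction and masses are not known exactly. Their poses are not given: they have to be found in the camera images.
- shaker: Incubating shaker, fixed, 249 mm deep (x), 304 mm wide (y). Origin on the bench, mid-width, 15 mm behind the line of the pockets; x to the rear (hinge side), y to its left. Open tub: 12 mm walls, rims 114 mm above the bench, inside x -80 to 85, y -140 to 140 mm. In front (x -152 to -92 mm) a flat control ledge 62 mm above the bench, lock on its left half, display on its right.
- pocket1 (a point): Centre of the floor of the left pocket (shaker x -15, y +80 mm), 55 mm above the bench; axes as the shaker. The three pockets are 105 x 55 mm (long side along shaker x), cut through a 14 mm thick aluminium platform plate (its top 69 mm above the bench) with 3 mm bevelled mouths, 80 mm apart.
- pocket2 (a point): Centre of the floor of the middle pocket; axes as the shaker.
- pocket3 (a point): Centre of the floor of the right pocket (shaker x -15, y -80 mm); axes as the shaker.
- hood (a joint): Angle of the hood in rad: 0 = fully shut, about 1.42 to 1.55 (standing upright) at the start, stop at 1.6. Stiff hinge: it stays where it is left and must be pushed all the way (about 2 to 4 N at the front edge).
- hood_hinge (a point): Mid-width point on the hood's hinge axis (parallel to shaker y), on top of the rear wall: shaker x +97 mm, 114 mm above the bench. The hood is a flat panel, clear window in a grey frame, 189 mm from hinge to front edge, 304 mm wide, 6 mm thick; shut, its underside lies on the rims, its outer face 120 mm above the bench.
- hood_lip (a point): Centre of the hood's grey handle lip, 50 mm wide, 12 mm thick, which projects 16 mm beyond the middle of the front edge in the panel's plane; 196 mm from the hinge axis; when shut, 6 mm above rim level. It is at the top when the hood stands open.
- hood_tab (a point): Middle of the lower edge of the hood's tuck tab: a 240 mm wide, 4 mm thick strip turned down 12 mm from the panel's underside, 171 mm from the hinge axis. With the hood shut it stands inside the tub just behind the front rim, 12 mm below the rim.
- rim (a point): Middle of the top of the tub's front wall (the rim), 114 mm above the bench.
- lock (a joint): Platform lock slide in m: 0 to 0.015 (locked) at the start; it slides towards the shaker's +y (left) to its end stop at 0.05 = released. Slides with about 2.5 N of friction and stays where it is left.
- lock_grip (a point): Centre of the top of the lock's black ribbed thumb grip: 26 mm (x) by 18 mm (y, sliding direction), its top 24 mm above the ledge (86 mm above the bench), 34 mm in front of the tub's front wall face.
- tray: Return tray: shallow stainless tray, fixed, 190 mm (x) by 150 mm (y) outside with a rim flange, walls 4 mm thick and 18 mm high, floor 4 mm above the bench (two racks fit side by side, long side along y). Origin: centre of its underside.
- rack1: Full rack: white ten-place tube rack, 100 x 50 x 44 mm, solid sides to grip, with 2 x 5 capped tubes, caps 8 mm above its top (52 mm in all); 0.15 to 0.31 kg. Origin: centre of its underside; x along the 100 mm length, y across, z up; either way round is the same. Stands on the bench at the start. May be absent (None).
- rack2: Full rack: white ten-place tube rack, 100 x 50 x 44 mm, solid sides to grip, with 2 x 5 capped tubes, caps 8 mm above its top (52 mm in all); 0.15 to 0.31 kg. Origin: centre of its underside; x along the 100 mm length, y across, z up; either way round is the same. Stands on the bench at the start. May be absent (None).
- rack3: Full rack: white ten-place tube rack, 100 x 50 x 44 mm, solid sides to grip, with 2 x 5 capped tubes, caps 8 mm above its top (52 mm in all); 0.15 to 0.31 kg. Origin: centre of its underside; x along the 100 mm length, y across, z up; either way round is the same. Stands on the bench at the start. May be absent (None).
- empty1: Empty rack: the same white rack without tubes (open holes, 100 x 50 x 44 mm, 0.08 to 0.17 kg). Origin: centre of its underside; x along the 100 mm length, z up. Starts seated in the left pocket (pocket1). May be absent (None).
- empty2: Empty rack: the same white rack without tubes (open holes, 100 x 50 x 44 mm, 0.08 to 0.17 kg). Origin: centre of its underside; x along the 100 mm length, z up. Starts seated in the middle pocket (pocket2). May be absent (None).
- empty3: Empty rack: the same white rack without tubes (open holes, 100 x 50 x 44 mm, 0.08 to 0.17 kg). Origin: centre of its underside; x along the 100 mm length, z up. Starts seated in the right pocket (pocket3). May be absent (None).
- bottle: Bystander: white reagent bottle, 68 mm across, 150 mm high. Origin: centre of its base.
- jar: Bystander: brown glass jar with a white cap, 64 mm across, 85 mm high. Origin: centre of its base.
- tipbox: Bystander: closed pipette tip box, 120 x 82 x 63 mm, grey with a clear lid. Origin: centre of its base.
There are look-alikes about, which are no part of the job. Leave any purple look-alike of the rack2 alone. Leave any turquoise look-alike of the rack1 alone.

How it is judged (in metres and radians):
On the way, in this order (a step that is already met when the one before it is completed fails the run):
1. every empty rack stands in the return tray, every full rack is seated in a pocket, and the hood is fully shut with its tab behind the front rim (x of empty1 in the frame of tray between -0.085 and 0.085 m and y of empty1 in the frame of tray between -0.065 and 0.065 m and z of empty1 in the frame of tray between 0 and 0.009 m and angle between each of empty1, empty2, empty3's own z axis and vertical below 0.1 rad and linear speed of each of empty1, empty2, empty3 below 0.03 m/s and x of empty2 in the frame of tray between -0.085 and 0.085 m and y of empty2 in the frame of tray between -0.065 and 0.065 m and z of empty2 in the frame of tray between 0 and 0.009 m and x of empty3 in the frame of tray between -0.085 and 0.085 m and y of empty3 in the frame of tray between -0.065 and 0.065 m and z of empty3 in the frame of tray between 0 and 0.009 m and ((horizontal distance between rack1 and pocket1 below 0.006 m and z of rack1 in the frame of pocket1 below 0.004 m) or (horizontal distance between rack1 and pocket2 below 0.006 m and z of rack1 in the frame of pocket2 below 0.004 m) or (horizontal distance between rack1 and pocket3 below 0.006 m and z of rack1 in the frame of pocket3 below 0.004 m)) and angle between the x axis of each of rack1, rack2, rack3 and the x axis of shaker, either way round below 0.09 rad and angle between each of rack1, rack2, rack3's own z axis and vertical below 0.06 rad and ((horizontal distance between rack2 and pocket1 below 0.006 m and z of rack2 in the frame of pocket1 below 0.004 m) or (horizontal distance between rack2 and pocket2 below 0.006 m and z of rack2 in the frame of pocket2 below 0.004 m) or (horizontal distance between rack2 and pocket3 below 0.006 m and z of rack2 in the frame of pocket3 below 0.004 m)) and ((horizontal distance between rack3 and pocket1 below 0.006 m and z of rack3 in the frame of pocket1 below 0.004 m) or (horizontal distance between rack3 and pocket2 below 0.006 m and z of rack3 in the frame of pocket2 below 0.004 m) or (horizontal distance between rack3 and pocket3 below 0.006 m and z of rack3 in the frame of pocket3 below 0.004 m)) and value of joint hood below 0.03 rad and z of hood_tab in the frame of rim below -0.006 m), for 0.3 s.
2. then the platform lock is slid to its released end stop (value of joint lock above 0.046 m), for 0.2 s.
At the end, for the whole second after the job is handed in: Full racks seated in pockets (centre within 6 mm, underside within 4 mm of the floor, square within 0.09 rad, level); empties flat inside the tray, at rest; hood below 0.03 rad with its tab 6 mm or more below the rim; lock above 0.046 m (all of step 1 and value of joint lock above 0.046 m); the robot touches nothing.
It fails at once if a full rack is tipped (more than 0.6 rad) (angle between any of rack1, rack2, rack3's own z axis and vertical above 0.6 rad).
It fails at once if the hood slams (closing faster than 2.5 rad/s) (velocity of joint hood below -2.5 rad/s).
It fails at once if a bystander is moved by more than 3 cm (distance of any of bottle, jar, tipbox from where it was at the start of the episode above 0.03 m).
Of rack1, rack2, rack3 only 2 to 3 are there at a start; the rules pass over those that are not, and their reading is None.
Of empty1, empty2, empty3 only 1 to 2 are there at a start; the rules pass over those that are not, and their reading is None.
At some moment in a run one of rack1, rack2, rack3 may be knocked a few centimetres aside while the robot is not near it.
It also fails if it takes over 210 s, if anything falls off the work surface, if the arm or the gripper's body presses on something with over 40 N, if the wrist force passes 120 N, or if a joint passes its speed limit or range.

### The arm

A 6-joint arm with a two-finger parallel gripper is mounted at the origin on the work surface. World frame = base frame: x ahead of the robot, y to its left, z up, the work surface at z = 0. Lengths are in m, angles in degrees, forces in N, time in s.
With the tool pointing down it reaches from about 0.3 to 0.75 m from the base axis. Payload 8.5 kg.
Tool frame: the origin (TCP) lies midway between the tips of the shut fingers; the grasp point (between the pads) lies 19 mm behind it; z points along the fingers, y is the line along which they close (so a half turn about z gives the same grasp; the last joint's range is limited). The gripper opens to 85 mm and grips with 20 to 120 N. Pads are 22 mm wide; open, the fingers measure 114 mm over their backs; the gripper's body (76 mm by 85 mm) begins 54 mm behind the grasp point. The pads swing forward as they close: fully open they stand 13 mm farther back than shut.
Start: joints at [64.326, 21.807, 74.336, -0, 83.858, -12.336], TCP at [0.127, 0.535, 0.231] pointing down, gripper open.
Joint ranges: [-178.18, 178.18], [-50.72, 133.34], [12.68, 142.11], [-81.47, 261.47], [9.98, 163.14], [-165.26, 165.26]. Speed limits (degrees/s): [136.94, 136.94, 180, 180, 180, 180].

### API

Orientations are given as a 3x3 rotation matrix whose columns are the frame's x, y, z axes.
In Python, from rig import observe, optics, order, spotter gives the robot as it stands.
- The arm moves only by the tool move_arm, never from a script. Its argument "series" is text: rows parted by semicolons, each of 5 numbers parted by spaces: the shift along the tool's x, y, z in cm, then the turn about the tool's z in degrees, then the opening, from -1 (shut) to 1 (fully open). A call has 1 to 8 rows; each row is the pose to reach, as a shift and turn from the pose commanded when the call began, along the tool's axes at that moment; what a row does not reach only later rows make up. A row lasts 1/8 s, in which the tool goes at most 62.5 mm and 10.7 degrees, less where a joint would pass 70% of its speed; a pose out of reach is approached as far as the arm can. A call with a gripper value outside its range is refused whole. The fingers move at their own pace and stop on an object; "force" is the grip in N (left out, the last holds). Time passes only in rows, so rows that repeat a pose let the fingers close. It gives the time, the measured TCP pose, the force, the opening and the grip force at its end, in the units of the state.
- observe(): the state, without advancing time (a new reading comes with each control period).
- optics.get_image(name): name is "scene" or "top"; returns a dict with "pixels" (384x512x3 uint8, blue, green, red), "camera_matrix" (3x3 intrinsics, pixels), "rvec" (rotation vector, rad) and "tvec" (3), from world to camera coordinates, as OpenCV has them. Camera axes: x right, y down, z forward; pixel columns grow to the right and rows downward; lengths in m; the calibration is good to about 2 mm. A picture is of the moment at which its call begins. There is no depth.
- order.close_job(): hands the job in; it is judged then, once.
Trained networks look in the newest picture that a camera, given by its name, has taken for a name from the list of things; names that differ only in an ending like _2 or _b are one class to them, and where a whole thing is asked for, a point or a joint stands for the part that bears it (a point fixed in the world has none). Each returns a list of dicts, best first, with "score" (0 to 1); they miss things now and then, are a little off and sometimes report something else, mostly with a low value. They report only what shows in the picture. A call takes as long as a camera call. They do not tell look-alikes from the thing itself.
- spotter.find_in(thing, camera): "point" ([x, y, z] in m, in world coordinates, good to about 4 mm: the middle of the surface that is visible of it).
- spotter.cut_out(thing, camera): "pixels" (384x512 bool, what is visible of it).
- spotter.mark_of(thing, camera): "point" ([x, y, z] in m, in world coordinates, good to about 4 mm: a listed point, or the origin of a listed thing).
The state is a dict: "time_s": time; "q": joint angles; "qvel": joint speeds; "joint_efforts": joint torques, N m; "position": TCP position; "tool_rot": TCP orientation; "ft_force": force on the tool from outside, world axes, zero at the start; "wrist_torque": the same for the moment, N m; "grip_width": finger opening in m; "gripper_force": force on a finger pad.
Only numpy, scipy, OpenCV 4.12 (cv2) and the standard library are available. Lean on these libraries where they do the work, as an engineer would, in place of code of your own. Each camera call takes 0.05 s, during which the arm holds its last target. There are 200 camera calls.

## Working session

There is one attempt and no reset: what is moved stays moved. The work goes in short steps, Python scripts to look and compute and a tool call to move; the robot and the scene stay as the last step left them, time stands still between calls to the robot, and variables do not carry over. Pictures are saved under pics/ and viewed, at most 14 in all, crops included, and the job is handed in when it is done.

Besides the shell and the picture viewer there is one more tool, called as name(argument=value, ...), one argument or row to a line, values as JSON. move_arm: Moves the arm, as the interface text tells. Its arguments: {"type":"object","properties":{"series":{"type":"string"},"force":{"type":"number"}},"required":["series"]}

```bash
ls; mkdir -p pics
python3 - <<'E'
from rig import observe, optics, order, spotter
import cv2,numpy as np
s=observe();print(s['time_s'],s['position'],s['tool_rot'])
for c in('scene','top'):
    im=optics.get_image(c);cv2.imwrite(f'pics/{c}0.png',im['pixels'])
    R=cv2.Rodrigues(np.array(im['rvec'],float))[0];print(c,-R.T@np.array(im['tvec']).ravel(),R[2])
    for n in ('shaker','pocket1','pocket2','pocket3','hood_hinge','hood_lip','rim','lock_grip','tray','rack1','empty1','bottle','jar','tipbox'):
        try:print(n,[(np.round(d['point'],3).tolist(),round(d['score'],2)) for d in spotter.mark_of(n,c)])
        except Exception as e:print(n,e)
print(observe()['time_s'])
E
```

```text
pics
0.0 [0.12676194 0.53489338 0.23070979] [[-9.73025129e-01  2.30698280e-01 -6.34052722e-04]
 [ 2.30698937e-01  9.73024296e-01 -1.31122527e-03]
 [ 3.14451290e-04 -1.42213042e-03 -9.99998939e-01]]
scene [1.1383442  0.94895937 0.85248115] [-0.43452664 -0.70746969 -0.5573807 ]
shaker [([0.563, 0.044, -0.003], 0.56)]
pocket1 []
pocket2 []
pocket3 []
hood_hinge [([0.655, 0.052, 0.112], 0.75)]
hood_lip [([0.634, 0.049, 0.308], 0.72)]
rim [([0.47, 0.048, 0.112], 0.71)]
lock_grip [([0.427, 0.121, 0.086], 0.61)]
tray []
rack1 [([0.71, -0.408, -0.003], 0.96), ([0.803, -0.271, -0.0], 0.94), ([0.281, -0.261, -0.005], 0.83), ([0.571, -0.392, -0.004], 0.76), ([0.612, -0.244, 0.003], 0.61)]
empty1 [([0.539, 0.133, 0.054], 0.59)]
bottle [([0.723, 0.312, 0.002], 0.78)]
jar [([0.786, -0.143, 0.001], 0.73), ([0.489, 0.38, 0.0], 0.46), ([0.43, 0.121, 0.086], 0.15)]
tipbox [([0.352, -0.449, -0.002], 0.93), ([0.638, 0.047, 0.308], 0.72)]
top [ 0.2509768  -0.02194792  1.51559986] [ 0.20093214 -0.01614748 -0.97947207]
shaker [([0.556, 0.048, 0.002], 0.88)]
pocket1 [([0.549, -0.031, 0.054], 0.8), ([0.543, 
[... 407 characters left out ...]
, 0.055, 0.31], 0.72), ([0.539, 0.13, 0.057], 0.35)]
rim [([0.47, 0.043, 0.114], 0.67), ([0.49, 0.382, -0.002], 0.47), ([0.548, -0.032, 0.053], 0.35)]
lock_grip [([0.427, 0.13, 0.084], 0.52), ([0.624, 0.049, 0.282], 0.43)]
tray [([0.492, 0.378, -0.0], 0.63)]
rack1 [([0.423, -0.244, -0.0], 0.95), ([0.28, -0.262, 0.002], 0.94), ([0.801, -0.27, 0.001], 0.81), ([0.605, -0.243, 0.001], 0.71), ([0.712, -0.405, -0.0], 0.68), ([0.575, -0.386, -0.0], 0.55)]
empty1 [([0.541, 0.044, 0.055], 0.96), ([0.54, 0.131, 0.053], 0.88)]
bottle [([0.62, 0.049, 0.284], 0.48), ([0.422, -0.248, 0.002], 0.34)]
jar [([0.784, -0.144, 0.004], 0.85)]
tipbox [([0.351, -0.45, 0.0], 0.64), ([0.787, -0.144, 0.003], 0.4)]
1.5
```

View pics/scene0.png

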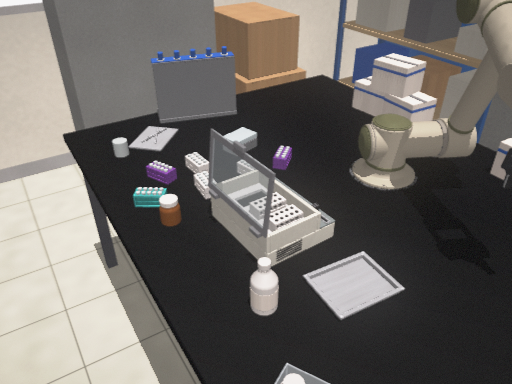

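View pics/top0.png

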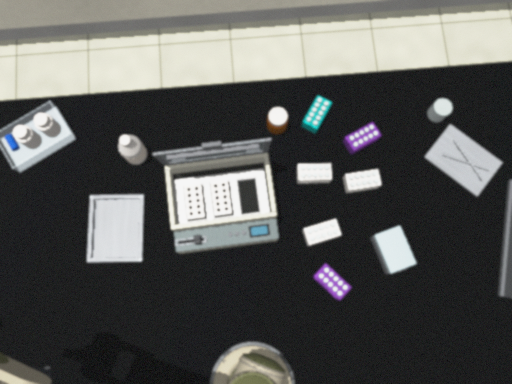

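Scene: three white full racks (top px 315,173; 363,181; 322,232), empties in the left and middle pockets (195,200; 221,198), right pocket vacant (249,195). Tray is at 116,228. Things that could be taken for a full rack: purple at 332,282 and 363,137, and turquoise at 317,114. I choose the three white ones with capped tubes. Next I fit the poses and check them in a close crop.

```bash
cat > h.py <<'E'
from rig import observe, optics, order, spotter
import cv2,numpy as np
from scipy.optimize import minimize, least_squares
from scipy.spatial import ConvexHull
def cam(c):
    im=optics.get_image(c); return im
def proj(im,P): return cv2.projectPoints(np.array(P,float).reshape(-1,3),np.array(im['rvec'],float),np.array(im['tvec'],float),np.array(im['camera_matrix'],float),None)[0][:,0]
def T(x,y,a,P):
    P=np.array(P,float).reshape(-1,3);c,s=np.cos(a),np.sin(a)
    return np.c_[x+c*P[:,0]-s*P[:,1],y+s*P[:,0]+c*P[:,1],P[:,2]]
def box(l,w,h,z0=0): return [(i*l/2,j*w/2,z0+k*h) for i in(-1,1) for j in(-1,1) for k in(0,1)]
RACK=box(.1,.05,.044)+[(i*.046,j*.021,.052) for i in(-1,1) for j in(-1,1)]
EMPTY=box(.1,.05,.044)
def soft(im,pts,k=8):
    q=proj(im,pts); q=cv2.convexHull(((q+.5)*k-.5).astype(np.float32))
    m=np.zeros((384*k,512*k),np.uint8);cv2.fillConvexPoly(m,np.round(q).astype(int),1)
    return cv2.resize(m.astype(np.float32),(512,384),interpolation=cv2.INTER_AREA)
def fit(views,model,x,y,z=0):
    model=np.array(model)+[0,0,z]
    def cost(p): return sum(np.abs(soft(im,T(p[0]/1e3,p[1]/1e3,p[2]/50,model),4)-m).sum()/m.sum() for im,m in views)/len(views)
    best=None
    for a in np.arange(0,180,30):
        p=np.array([x*1e3,y*1e3,np.radians(a)*50]);r=minimize(cost,p,method='Nelder-Mead',options=dict(maxfev=90,initial_simplex=p+np.r_[np.zeros((1,3)),np.diag([6,6,12])]))
        if best is None or r.fun<best.fun: best=r
    p=best.x;return p[0]/1e3,p[1]/1e3,np.degrees(p[2]/50),best.fun
def masks(thing,c): return [d['pixels'].astype(np.float32) for d in spotter.cut_out(thing,c)]
def near(ms,im,P,tol=9):
    u=proj(im,P)[0];b=None
    for m in ms:
        ys,xs=np.nonzero(m)
        if len(xs)<20: continue
        d=np.hypot(xs.mean()-u[0],ys.mean()-u[1])
        if d<tol and (b is None or d<b[0]): b=(d,m)
    return None if b is None else b[1]
def rel(target,yaw_ytool=None,s=None):
    """target world xyz -> shift cm in tool axes; yaw = direction (deg) of tool y (mod 180)"""
    s=s or observe();R=np.array(s['tool_rot']);d=R.T@(np.array(target)-s['position'])*100
    t=None
    if yaw_ytool is not None:
        cur=np.degrees(np.arctan2(R[1,1],R[0,1])); t=(cur-yaw_ytool+90)%180-90
    return np.round(d,2).tolist(),t
E
cat > m1.py <<'E'
from h import *
S=cam('scene');ms=masks('rack1','scene')
t=cam('top');mt=masks('rack1','top')
for n,(x,y) in dict(A=(.608,-.244),B=(.573,-.389),C=(.423,-.245)).items():
    a=near(mt,t,(x,y,.03));b=near(ms,S,(x,y,.03))
    for lab,v in (('top',[(t,a)] if a is not None else []),('scene',[(S,b)] if b is not None else [])):
        if v: print(n,lab,np.round(fit(v,RACK,x,y),3),v[0][1].sum())
E
python3 m1.py
cat > m2.py <<'E'
from h import *
M={'shaker':(0,0,0),'pocket1':(-.015,.08,.055),'pocket2':(-.015,0,.055),'pocket3':(-.015,-.08,.055),'hood_hinge':(.097,0,.114),'rim':(-.086,0,.114)}
obs=[];tr=[];g=(.556,.047,.04)
for k in range(3):
  for c in('top','scene'):
    im=cam(c)
    for n,p in M.items():
        if n in('pocket2','pocket3'):continue
        for d in spotter.mark_of(n,c):
            q=d['point']
            for nn in ([n] if n!='pocket1' else ['pocket1','pocket2','pocket3']):
                e=T(*g,M[nn])[0]
                if np.linalg.norm(e-q)<.02: obs.append((M[nn],q))
    tr+=[d['point'] for d in spotter.mark_of('tray',c) if abs(d['point'][1]-.38)<.03]
A=np.array([o[0] for o in obs]);B=np.array([o[1] for o in obs])
r=least_squares(lambda p:((T(*p,A)-B)[:,:2]).ravel()*1e3,g,loss='soft_l1')
print(len(A),r.x,np.degrees(r.x[2]),'resid mm',np.round(np.std((T(*r.x,A)-B)*1e3,0),1),'z',(A-B)[:,2].mean()); print('tray',np.round(np.mean(tr,0),4),len(tr))
t=cam('top');k=6;x0,y0,w,h=150,130,130,125
img=cv2.resize(t['pixels'][y0:y0+h,x0:x0+w],None,fx=k,fy=k,interpolation=cv2.INTER_CUBIC)[:600]
def poly(P,col):
    q=((proj(t,T(*r.x,P))-[x0,y0]+.5)*k).astype(int);cv2.polylines(img,[q],True,col,1)
def rect(xa,xb,ya,yb,z):return [(xa,ya,z),(xa,yb,z),(xb,yb,z),(xb,ya,z)]
poly(rect(-.092,.097,-.152,.152,.114),(0,0,255));poly(rect(-.152,-.092,-.152,.152,.062),(0,255,255))
poly(rect(-.0675,.0375,-.1075,-.0525,.069),(0,255,0))
for y in(0,.08):poly(rect(-.065,.035,y-.025,y+.025,.099),(255,0,255))
cv2.imwrite('pics/ov1.png',img)
E
python3 m2.py
```

```text
A top [ 6.1000e-01 -2.4200e-01  8.5606e+01  5.0000e-02] 626.0
A scene [ 0.62  -0.25  66.108  0.442] 289.0
B top [ 5.7400e-01 -3.8600e-01  9.5283e+01  6.1000e-02] 631.0
B scene [ 0.573 -0.387 92.804  0.179] 386.0
C top [ 4.25000e-01 -2.46000e-01  1.02508e+02  5.00000e-02] 608.0
25 [0.55714767 0.04938482 0.03675667] 2.1060019671375887 resid mm [2.6 2.3 1.7] z 0.00013200000000000302
tray [ 0.4893  0.3786 -0.0028] 6
```

View pics/ov1.png

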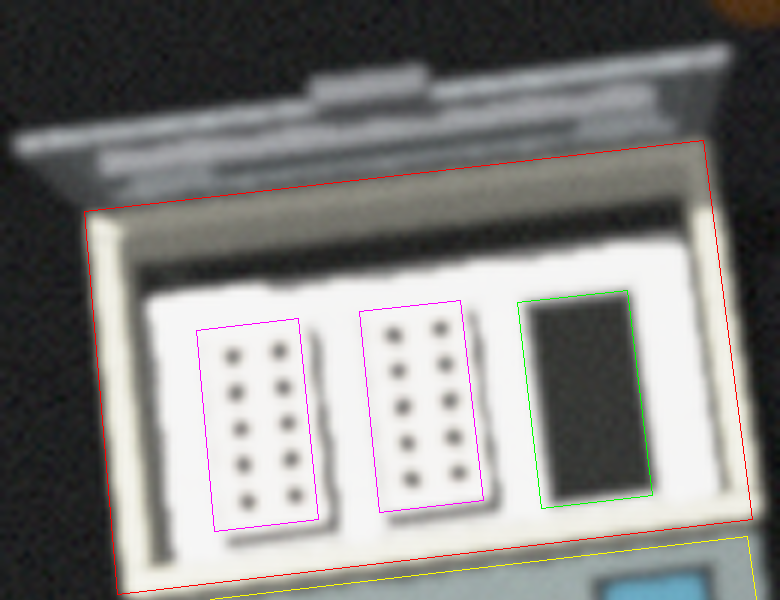

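```bash
cat > m3.py <<'E'
from h import *
t=cam('top');g=t['pixels'].astype(np.float32).mean(2)
u=proj(t,T(.5571,.0494,.0368,[(-.015,-.08,.069)]))[0].astype(int)
sl=(slice(u[1]-25,u[1]+24),slice(u[0]-15,u[0]+16));G=g[sl];lo,hi=np.percentile(G,8),np.percentile(G,85)
D=np.clip((hi-G)/(hi-lo),0,1)
print(lo,hi)
def mod(p,z=.067):
    P=[(i*p[3]/2e3,j*p[4]/2e3,z) for i in(-1,1) for j in(-1,1)]
    return cv2.GaussianBlur(soft(t,T(p[0]/1e3,p[1]/1e3,p[2]/50,P),8),(0,0),.7)[sl]
b=None
yy,xx=np.mgrid[sl];
W=np.ones_like(D)
W[:8]=0;W[-6:]=0
for s in range(3):
    p=np.array([544+s,-31,2.,103,53]);r=minimize(lambda p:(W*(mod(p)-D)**2).sum(),p,method='Nelder-Mead',options=dict(maxfev=400,initial_simplex=p+np.r_[np.zeros((1,5)),np.diag([3,3,2,3,3])]))
    print(r.x,np.degrees(r.x[2]/50),r.fun)
print('expected',T(.5571,.0494,.0368,[(-.015,-.08,.069)]))
m=masks('tray','top')[0];ys,xs=np.nonzero(m);print(m.sum(),xs.mean(),ys.mean())
from h import box
print('tray',fit([(t,m)],box(.19,.15,.02),.49,.378))
me=[x for x in masks('empty1','top')]
for k,y in((1,.08),(2,0)):
    c=T(.5571,.0494,.0368,[(-.015,y,.08)]);e=near(me,t,c)
    if e is not None: print(k,c,fit([(t,e)],box(.1,.05,.03),c[0,0],c[0,1],.069),e.sum())
E
python3 m3.py; python3 -c "
from h import *
print(rel((.549,.129,.25),92.1))"
```

```text
53.666668 244.66667
[546.26442841 -34.32977198   2.34431669 101.17490221  51.77260968] 2.686389039875663 4.112555503845215
[546.29392801 -34.23128745   2.58811912 101.08641259  51.47848326] 2.9657660465618667 4.103474140167236
[546.25291442 -34.35430774   2.49718574 100.94220089  51.65196116] 2.861564073184657 4.103474140167236
expected [[ 0.54505349 -0.03109771  0.069     ]]
3558.0 114.90753232152895 227.98819561551434
tray (np.float64(0.48977366255144056), np.float64(0.37568038408779153), np.float64(175.9313697293415), np.float64(0.09582279622554779))
1 [[0.53916682 0.12879396 0.08      ]] (np.float64(0.537166778037706), np.float64(0.12569667728560058), np.float64(3.0221615448871524), np.float64(0.05517503619194031)) 657.0
2 [[0.54211016 0.04884812 0.08      ]] (np.float64(0.5418200405229688), np.float64(0.04618878481876845), np.float64(2.8931085928320104), np.float64(0.07254653424024582)) 591.0
([-50.44, -29.78, -1.87], np.float64(-15.439810590881393))
```

```bash
python3 -c "
from h import *
print(rel((.538,.126,.16),92.9));print(rel((.538,.126,.070),92.9))"
```

```text
([-49.44, -30.33, 7.13], np.float64(-16.239810590881405))
([-49.44, -30.33, 16.13], np.float64(-16.239810590881405))
```

move_arm(
  series="-25 -15 0 -8 0.4;-25 -15 0 -16.2 0.4;-25 -15 0 -16.2 0.4;-25 -15 0 -16.2 0.4;-49.4 -30.3 0 -16.2 0.4;-49.4 -30.3 0 -16.2 0.4;-49.4 -30.3 0 -16.2 0.4;-49.4 -30.3 0 -16.2 0.4",
  force=40,
)

```text
time_s: 4.7
position: [0.483, 0.1812, 0.2315]
tool_rot: [[-0.999, -0.05, 0.001], [-0.05, 0.999, 0.0], [-0.001, 0.0, -1.0]]
ft_force: [0.5, 0.7, -0.1]
grip_width: 0.0595
gripper_force: 0.0
```

```bash
python3 -c "
from h import *
print(rel((.538,.126,.070),92.9));print(observe()['grip_width'],observe()['tool_rot'])"
```

```text
([-5.21, -5.79, 16.15], np.float64(-0.05087821726736763))
0.05952022321704824 [[-9.98763752e-01 -4.97060642e-02  5.24240402e-04]
 [-4.97059629e-02  9.98763874e-01  2.04591376e-04]
 [-5.33761807e-04  1.78280576e-04 -9.99999842e-01]]
```

move_arm(
  series="-5.2 -5.8 3 0 0.4;-5.2 -5.8 8 0 0.4;-5.2 -5.8 12 0 0.4;-5.2 -5.8 14.5 0 0.4;-5.2 -5.8 16.1 0 0.4;-5.2 -5.8 16.1 0 0.4;-5.2 -5.8 16.1 0 0.4",
)

```text
time_s: 5.58
position: [0.537, 0.1276, 0.0711]
tool_rot: [[-0.999, -0.05, 0.001], [-0.05, 0.999, 0.0], [-0.001, -0.0, -1.0]]
ft_force: [0.3, 0.7, 0.5]
grip_width: 0.0599
gripper_force: 0.0
```

move_arm(
  series="0 0 0 0 -0.2;0 0 0 0 -0.2;0 0 0 0 -0.2;0 0 0 0 -0.2;0 0 -1 0 -0.2;0 0 -4 0 -0.2;0 0 -9 0 -0.2;0 0 -13 0 -0.2",
  force=40,
)

```text
time_s: 6.58
position: [0.5364, 0.1276, 0.2027]
tool_rot: [[-0.999, -0.05, 0.001], [-0.05, 0.999, 0.0], [-0.001, -0.0, -1.0]]
ft_force: [0.5, 0.2, -1.0]
grip_width: 0.0492
gripper_force: 41.9
```

```bash
python3 -c "
from h import *
print(rel((.490,.377,.15)),rel((.490,.377,.15),-4.5))
im=cam('scene');cv2.imwrite('pics/s1.png',cv2.resize(im['pixels'][100:350,150:450],None,fx=2,fy=2))"
```

```text
([3.39, 25.14, 5.27], None) ([3.39, 25.14, 5.27], np.float64(-82.63444962683559))
```

View pics/s1.png

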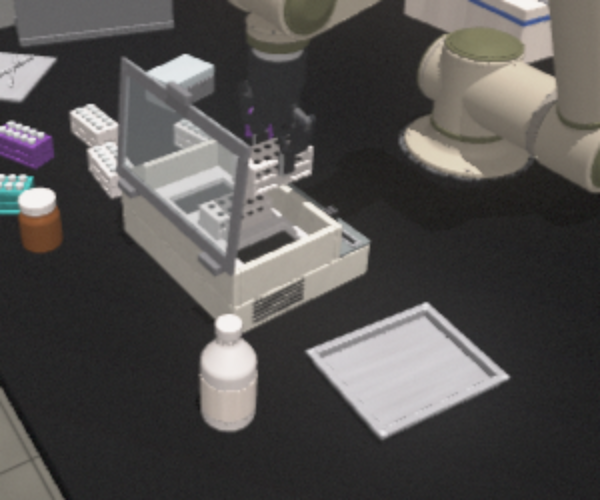

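The empty is held level and the left pocket is clear; tray empty at crop px (410,370). Next I carry it to the near half of the tray.

```bash
python3 -c "
from h import *
print(rel((.448,.380,.15),-4.1), observe()['q'])"
```

```text
([7.8, 25.65, 5.7], np.float64(-83.02400947844941)) [ 1.08585993e+00  2.29020890e+01  7.66018676e+01  5.37956937e-04
  7.99367942e+01 -9.17903047e+01]
```

move_arm(
  series="0 6 0 -10.4 -0.2;1 12 0 -20.8 -0.2;3 18 0 -31.2 -0.2;5 23 0 -41.6 -0.2;7.8 25.6 0 -52 -0.2;7.8 25.6 0 -62.4 -0.2;7.8 25.6 0 -72.8 -0.2;7.8 25.6 0 -83 -0.2",
)

```text
time_s: 7.62
position: [0.4455, 0.3794, 0.2005]
tool_rot: [[-0.066, -0.998, -0.0], [-0.998, 0.066, -0.0], [0.0, 0.0, -1.0]]
ft_force: [0.2, 0.3, -1.2]
grip_width: 0.0495
gripper_force: 42.0
```

```bash
python3 -c "
from h import *
print(rel((.448,.380,.0205),-4.1))"
```

```text
([-0.08, -0.25, 18.0], np.float64(0.32198277901699157))
```

move_arm(
  series="-0.1 -0.3 5 0.3 -0.2;-0.1 -0.3 10 0.3 -0.2;-0.1 -0.3 14 0.3 -0.2;-0.1 -0.3 16.5 0.3 -0.2;-0.1 -0.3 17.5 0.3 -0.2;-0.1 -0.3 18 0.3 -0.2;-0.1 -0.3 18 0.3 -0.2",
)

```text
time_s: 8.5
position: [0.4493, 0.3804, 0.0212]
tool_rot: [[-0.077, -0.997, 0.001], [-0.997, 0.077, 0.001], [-0.001, -0.001, -1.0]]
ft_force: [-1.2, 0.3, -0.2]
grip_width: 0.0494
gripper_force: 42.0
```

move_arm(
  series="0 0 0 0 0.4;0 0 0 0 0.4;0 0 0 0 0.4;0 0 -3 0 0.4;0 0 -9 0 0.4;0 0 -15 0 0.4;0 0 -18 0 0.4",
)

```text
time_s: 9.38
position: [0.4494, 0.3805, 0.204]
tool_rot: [[-0.077, -0.997, 0.004], [-0.997, 0.077, 0.002], [-0.003, -0.004, -1.0]]
ft_force: [0.3, 0.9, -0.5]
grip_width: 0.0598
gripper_force: 0.0
```

```bash
python3 -c "
from h import *
print(rel((.542,.047,.0705),92.9))"
```

```text
([32.57, -11.76, 13.31], np.float64(82.66656147717976))
```

move_arm(
  series="5 -2 0 10.4 0.4;10 -4 0 20.8 0.4;15 -6 0 31.2 0.4;20 -8 0 41.6 0.4;25 -10 0 52 0.4;30 -11 0 62.4 0.4;32.6 -11.8 0 73 0.4;32.6 -11.8 0 82.6 0.4",
)

```text
time_s: 10.38
position: [0.5416, 0.0439, 0.2003]
tool_rot: [[-0.999, -0.043, 0.0], [-0.043, 0.999, -0.0], [-0.0, -0.0, -1.0]]
ft_force: [-0.1, 0.0, -0.0]
grip_width: 0.06
gripper_force: 0.0
```

```bash
python3 -c "
from h import *
print(rel((.542,.047,.0705),92.9))"
```

```text
([-0.05, 0.31, 12.98], np.float64(-0.4376589014627541))
```

move_arm(
  series="0 0.3 4 -0.4 0.4;0 0.3 8 -0.4 0.4;0 0.3 11 -0.4 0.4;0 0.3 12.5 -0.4 0.4;0 0.3 13 -0.4 0.4;0 0.3 13 -0.4 0.4",
)

```text
time_s: 11.12
position: [0.5416, 0.0489, 0.071]
tool_rot: [[-0.998, -0.059, 0.001], [-0.059, 0.998, -0.0], [-0.001, -0.0, -1.0]]
ft_force: [-0.7, 0.5, -0.3]
grip_width: 0.0599
gripper_force: 0.0
```

move_arm(
  series="0 0 0 0 -0.2;0 0 0 0 -0.2;0 0 0 0 -0.2;0 0 0 0 -0.2;0 0 -1 0 -0.2;0 0 -4 0 -0.2;0 0 -9 0 -0.2;0 0 -13 0 -0.2",
)

```text
time_s: 12.12
position: [0.541, 0.0494, 0.2027]
tool_rot: [[-0.998, -0.059, 0.001], [-0.059, 0.998, 0.001], [-0.001, 0.001, -1.0]]
ft_force: [0.2, -0.2, -1.0]
grip_width: 0.0494
gripper_force: 42.8
```

```bash
python3 -c "
from h import *
print(rel((.533,.374,.15),-4.1))"
```

```text
([-1.11, 32.45, 5.3], np.float64(-82.51795960566437))
```

move_arm(
  series="-0.5 6 0 -10.3 -0.2;-1.1 12 0 -20.6 -0.2;-1.1 18 0 -31 -0.2;-1.1 24 0 -41.3 -0.2;-1.1 29 0 -51.6 -0.2;-1.1 32.4 0 -62 -0.2;-1.1 32.4 0 -72.2 -0.2;-1.1 32.4 0 -82.5 -0.2",
)

```text
time_s: 13.12
position: [0.5323, 0.3739, 0.2006]
tool_rot: [[-0.065, -0.998, -0.001], [-0.998, 0.065, 0.0], [-0.0, 0.001, -1.0]]
ft_force: [0.0, 0.1, -0.2]
grip_width: 0.0493
gripper_force: 42.9
```

```bash
python3 -c "
from h import *
print(rel((.533,.374,.0205),-4.1))"
```

```text
([-0.0, -0.08, 18.01], np.float64(0.38976012193035103))
```

move_arm(
  series="0 -0.1 5 0.3 -0.2;0 -0.1 10 0.3 -0.2;0 -0.1 14 0.3 -0.2;0 -0.1 16.5 0.3 -0.2;0 -0.1 17.5 0.3 -0.2;0 -0.1 18 0.3 -0.2;0 -0.1 18 0.3 -0.2",
)

```text
time_s: 14.0
position: [0.5345, 0.3733, 0.0213]
tool_rot: [[-0.077, -0.997, 0.001], [-0.997, 0.077, 0.001], [-0.001, -0.001, -1.0]]
ft_force: [0.2, 0.2, -1.4]
grip_width: 0.0493
gripper_force: 42.8
```

move_arm(
  series="0 0 0 0 0.4;0 0 0 0 0.4;0 0 0 0 0.4;0 0 -3 0 0.4;0 0 -9 0 0.4;0 0 -15 0 0.4;0 0 -18 0 0.4",
)

```text
time_s: 14.88
position: [0.5347, 0.3733, 0.2044]
tool_rot: [[-0.077, -0.997, 0.005], [-0.997, 0.077, 0.002], [-0.003, -0.005, -1.0]]
ft_force: [-0.2, -0.3, 0.2]
grip_width: 0.0597
gripper_force: 0.0
```

```bash
sed 's/^S=.*/t=cam("top");mt=masks("rack1","top");S=cam("scene");ms=masks("rack1","scene")/;/^t=/!b' m1.py > /dev/null
cat > m4.py <<'E'
from h import *
import sys
t=cam('top');mt=masks('rack1','top');hsv=cv2.cvtColor(t['pixels'],cv2.COLOR_BGR2HSV)
for m in mt:
    ys,xs=np.nonzero(m)
    if len(xs)<100: continue
    sat=hsv[...,1][m>0].mean();u=(xs.mean(),ys.mean())
    K=np.array(t['camera_matrix']);R=cv2.Rodrigues(np.array(t['rvec'],float))[0];o=-R.T@np.array(t['tvec']).ravel()
    zz=.03 if len(sys.argv)<2 else float(sys.argv[1])
    d=R.T@np.linalg.inv(K)@[u[0],u[1],1];P=o+d*(zz-o[2])/d[2]
    if sat<60 and P[1]<-.1: print(np.round(u),int(sat),np.round(fit([(t,m)],RACK,P[0],P[1]),4))
E
python3 m4.py
python3 -c "
from h import *
im=cam('scene');cv2.imwrite('pics/s2.png',cv2.resize(im['pixels'][100:350,150:450],None,fx=2,fy=2))"
```

```text
[361. 181.] 4 [ 5.7340e-01 -3.8710e-01  9.6565e+01  6.8400e-02]
[321. 232.] 3 [ 4.246000e-01 -2.454000e-01  1.024701e+02  5.480000e-02]
[313. 172.] 4 [ 6.11900e-01 -2.40900e-01  8.90296e+01  6.13000e-02]
```

View pics/s2.png

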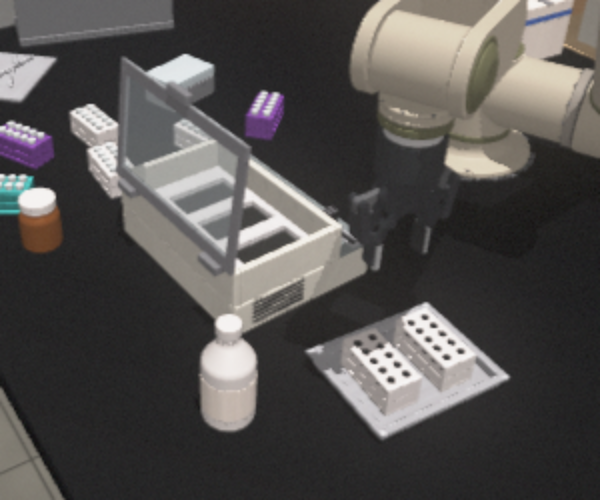

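Both empties stand in the tray (crop px 380,375 and 440,345), all pockets are vacant, and the three full racks have not moved. Next is rack C.

```bash
python3 -c "
from h import *
print(rel((.4246,-.2454,.017),12.5))"
```

```text
([62.55, 6.22, 18.37], np.float64(-16.93543269289904))
```

move_arm(
  series="4 1 0 10.4 0.7;8 2 0 20.8 0.7;12 3 0 31.2 0.7;16 4 0 41.6 0.7;20 4 0 52 0.7;24 4 0 62.4 0.7;28 4 0 72.8 0.7;32 4 0 83 0.7",
)

```text
time_s: 16.02
position: [0.4686, 0.0559, 0.1989]
tool_rot: [[-0.999, -0.039, -0.003], [-0.039, 0.999, 0.0], [0.003, 0.0, -1.0]]
ft_force: [1.1, -0.7, 0.0]
grip_width: 0.0728
gripper_force: 0.0
```

```bash
python3 -c "
from h import *
print(rel((.4246,-.2454,.017),12.5))"
```

```text
([5.51, -29.94, 18.19], np.float64(79.72514685564383))
```

move_arm(
  series="1 -5 0 10.4 0.7;2 -10 0 20.8 0.7;3 -15 0 31.2 0.7;4 -20 0 41.6 0.7;5 -25 0 52 0.7;5.5 -29.9 0 62.4 0.7;5.5 -29.9 0 72.8 0.7;5.5 -29.9 0 79.7 0.7",
)

```text
time_s: 17.02
position: [0.4272, -0.2443, 0.1986]
tool_rot: [[-0.217, 0.976, -0.002], [0.976, 0.217, 0.002], [0.003, -0.002, -1.0]]
ft_force: [0.5, -0.2, -0.4]
grip_width: 0.0725
gripper_force: 0.0
```

```bash
python3 -c "
from h import *
print(rel((.4246,-.2454,.017),12.5))"
```

```text
([-0.1, -0.24, 18.16], np.float64(0.017344212863108055))
```

move_arm(
  series="-0.1 -0.2 5 0 0.7;-0.1 -0.2 10 0 0.7;-0.1 -0.2 14 0 0.7;-0.1 -0.2 16.5 0 0.7;-0.1 -0.2 17.7 0 0.7;-0.1 -0.2 18.2 0 0.7;-0.1 -0.2 18.2 0 0.7",
)

```text
time_s: 17.9
position: [0.4263, -0.2456, 0.0186]
tool_rot: [[-0.223, 0.975, 0.0], [0.975, 0.223, -0.0], [-0.0, 0.0, -1.0]]
ft_force: [-0.2, -0.4, 0.6]
grip_width: 0.0722
gripper_force: 0.0
```

move_arm(
  series="0 0 0 0 -0.2;0 0 0 0 -0.2;0 0 0 0 -0.2;0 0 0 0 -0.2;0 0 0 0 -0.2;0 0 0 0 -0.2",
  force=60,
)

```text
time_s: 18.65
position: [0.4265, -0.2459, 0.0193]
tool_rot: [[-0.223, 0.975, 0.001], [0.975, 0.223, -0.001], [-0.002, 0.001, -1.0]]
ft_force: [-2.0, 0.5, 7.2]
grip_width: 0.0489
gripper_force: 63.2
```

move_arm(
  series="0 0 -1 0 -0.2;0 0 -5 0 -0.2;0 0 -10 0 -0.2;0 0 -15 0 -0.2;0 0 -19 0 -0.2;0 0 -19 0 -0.2",
)

```text
time_s: 19.4
position: [0.4269, -0.2461, 0.2114]
tool_rot: [[-0.223, 0.975, 0.005], [0.975, 0.223, -0.004], [-0.005, 0.004, -1.0]]
ft_force: [-0.2, -0.4, -2.4]
grip_width: 0.049
gripper_force: 63.3
```

```bash
python3 -c "
from h import *
print(rel((.538,.1265,.20),92.9))"
```

```text
([33.85, 19.13, 1.03], np.float64(-80.02962192755594))
```

move_arm(
  series="4.5 2.5 0 -10 -0.2;9 5 0 -20 -0.2;13.5 7.5 0 -30 -0.2;18 10 0 -40 -0.2;22.5 12.5 0 -50 -0.2;27 15 0 -60 -0.2;31 17.5 0 -70 -0.2;33.8 19.1 0 -80 -0.2",
)

```text
time_s: 20.4
position: [0.5367, 0.1285, 0.2069]
tool_rot: [[-0.998, -0.057, -0.003], [-0.057, 0.998, 0.0], [0.003, 0.0, -1.0]]
ft_force: [0.2, 0.1, -2.0]
grip_width: 0.0487
gripper_force: 63.1
```

move_arm(
  series="0 0 0 0 -0.2;0 0 0 0 -0.2",
)

```text
time_s: 20.65
position: [0.5366, 0.126, 0.2075]
tool_rot: [[-0.999, -0.048, -0.002], [-0.048, 0.999, -0.0], [0.002, -0.0, -1.0]]
ft_force: [0.0, -0.9, -2.4]
grip_width: 0.0487
gripper_force: 63.2
```

Run:
```python
from h import *
print(rel((.538,.1265,.085),92.9))
t=cam('top')
for m in masks('rack1','top'):
    ys,xs=np.nonzero(m);print(xs.mean(),ys.mean(),m.sum())
cv2.imwrite('pics/t3.png',cv2.resize(t['pixels'][110:270,120:300],None,fx=4,fy=4,interpolation=cv2.INTER_CUBIC)[:600])
```

```text
([-0.17, 0.04, 12.25], np.float64(-0.14382268400824216))
315.5875 113.8875 560.0
313.12025316455697 172.751582278481 632.0
361.0766773162939 137.67571884984025 626.0
361.33131618759455 180.40695915279878 661.0
331.1712962962963 281.43981481481484 648.0
188.13333333333333 197.8 30.0
```

View pics/t3.png

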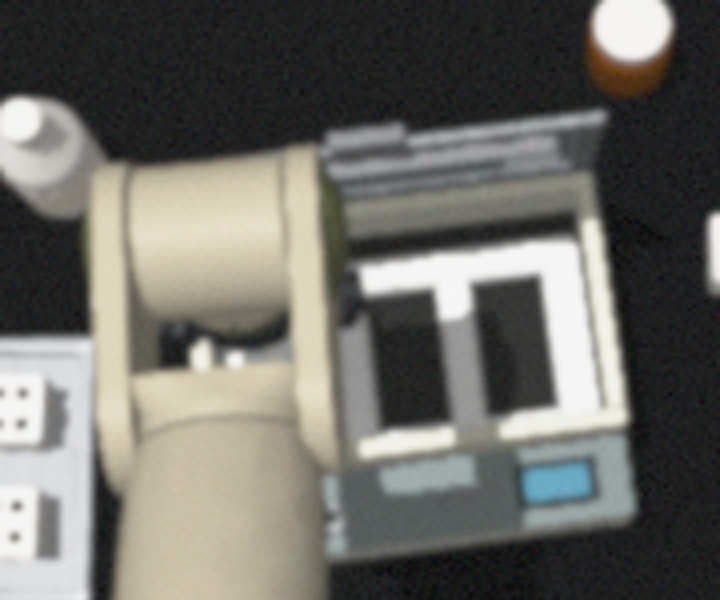

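The picture shows the arm over the left pocket (crop px 210,300) and the other pockets open. I lower in stages, watching the force.

move_arm(
  series="-0.1 0 4 -0.1 -0.2;-0.1 0 8 -0.1 -0.2;-0.1 0 10.5 -0.1 -0.2;-0.1 0 11.5 -0.1 -0.2;-0.1 0 12.2 -0.1 -0.2;-0.1 0 12.5 -0.1 -0.2;-0.1 0 12.5 -0.1 -0.2",
)

```text
time_s: 21.62
position: [0.5384, 0.1265, 0.0838]
tool_rot: [[-0.999, -0.052, 0.001], [-0.052, 0.999, 0.0], [-0.001, -0.0, -1.0]]
ft_force: [-0.2, 0.2, -1.6]
grip_width: 0.0488
gripper_force: 63.1
```

move_arm(
  series="0 0 0.3 0 -0.2;0 0 0.6 0 -0.2;0 0 0.8 0 -0.2;0 0 0.8 0 -0.2",
)

```text
time_s: 22.12
position: [0.5381, 0.1266, 0.0752]
tool_rot: [[-0.999, -0.052, -0.0], [-0.052, 0.999, -0.0], [0.0, -0.0, -1.0]]
ft_force: [-0.3, 0.3, -1.8]
grip_width: 0.0489
gripper_force: 63.1
```

move_arm(
  series="0 0 0.1 0 -0.2;0 0 0.1 0 0.4;0 0 0.1 0 0.4;0 0 0.1 0 0.4;0 0 -2 0 0.4;0 0 -7 0 0.4;0 0 -13 0 0.4",
)

```text
time_s: 23.0
position: [0.5377, 0.1265, 0.2063]
tool_rot: [[-0.999, -0.052, -0.002], [-0.052, 0.999, -0.0], [0.002, 0.0, -1.0]]
ft_force: [1.2, -0.9, 0.1]
grip_width: 0.0595
gripper_force: 0.0
```

```bash
python3 m4.py;  python3 -c "
from h import *
print(rel((.4,.0,.20),-2))"
```

```text
[361. 180.] 4 [ 5.74600e-01 -3.87300e-01  9.32156e+01  4.33000e-02]
[313. 173.] 4 [ 6.10300e-01 -2.41900e-01  8.53347e+01  3.70000e-02]
([14.7, -11.93, 1.0], np.float64(-85.02316083825704))
```

```bash
python3 -c "
from h import *
print(rel((.61,-.242,.019),-3.3),rel((.5,-.15,.2)))"
```

```text
([-4.79, -37.18, 19.35], np.float64(-83.72316083825706)) ([5.49, -27.42, 1.12], None)
```

move_arm(
  series="3 -4 0 10.4 0.7;5 -9 0 20.8 0.7;5.5 -14 0 31.2 0.7;5.5 -19 0 41.6 0.7;5.5 -24 0 52 0.7;5.5 -29 0 62.4 0.7;2 -33 0 73 0.7;-2 -37.2 0 83.4 0.7",
)

```text
time_s: 24.1
position: [0.578, -0.2455, 0.2054]
tool_rot: [[-0.159, 0.987, 0.0], [0.987, 0.159, -0.0], [-0.0, 0.0, -1.0]]
ft_force: [-0.4, 0.3, 0.1]
grip_width: 0.0725
gripper_force: 0.0
```

```bash
python3 -c "
from h import *
print(rel((.61,-.242,.019),-3.3))"
```

```text
([-0.16, 3.21, 18.64], np.float64(12.462087723468542))
```

move_arm(
  series="-0.2 3.2 0 8 0.7;-0.2 3.2 5 12.5 0.7;-0.2 3.2 10 12.5 0.7;-0.2 3.2 14.5 12.5 0.7;-0.2 3.2 17 12.5 0.7;-0.2 3.2 18.3 12.5 0.7;-0.2 3.2 18.6 12.5 0.7;-0.2 3.2 18.6 12.5 0.7",
)

```text
time_s: 25.1
position: [0.6097, -0.2408, 0.0202]
tool_rot: [[0.051, 0.999, 0.001], [0.999, -0.051, -0.001], [-0.001, 0.001, -1.0]]
ft_force: [0.0, -0.5, 0.2]
grip_width: 0.0725
gripper_force: 0.0
```

move_arm(
  series="0 0 0 0 -0.2;0 0 0 0 -0.2;0 0 0 0 -0.2;0 0 0 0 -0.2;0 0 0 0 -0.2;0 0 0 0 -0.2",
  force=60,
)

```text
time_s: 25.85
position: [0.6098, -0.2409, 0.0207]
tool_rot: [[0.051, 0.999, 0.002], [0.999, -0.051, -0.001], [-0.001, 0.002, -1.0]]
ft_force: [-1.2, 0.1, 6.6]
grip_width: 0.0488
gripper_force: 64.6
```

move_arm(
  series="0 0 -1 0 -0.2;0 0 -5 0 -0.2;0 0 -10 0 -0.2;0 0 -15 0 -0.2;0 0 -19 0 -0.2;0 0 -19 0 -0.2",
)

```text
time_s: 26.6
position: [0.61, -0.241, 0.2131]
tool_rot: [[0.051, 0.999, 0.006], [0.999, -0.051, -0.003], [-0.003, 0.006, -1.0]]
ft_force: [-0.1, -1.0, -2.7]
grip_width: 0.0487
gripper_force: 63.7
```

```bash
python3 -c "
from h import *
print(rel((.542,.0465,.20),92.9))
print(rel((.50,-.1,.20),92.9))"
```

```text
([28.37, -8.27, 1.17], np.float64(84.16756714910329))
([13.52, -11.71, 1.2], np.float64(84.16756714910329))
```

move_arm(
  series="3 -4 0 10.5 -0.2;6 -8 0 21 -0.2;11 -11 0 31.5 -0.2;16 -12 0 42 -0.2;21 -11 0 52.5 -0.2;25 -9.5 0 63 -0.2;28.4 -8.3 0 73.5 -0.2;28.4 -8.3 0 84.1 -0.2",
)

```text
time_s: 27.6
position: [0.5405, 0.0495, 0.2077]
tool_rot: [[0.999, 0.049, -0.003], [0.049, -0.999, 0.001], [-0.003, -0.001, -1.0]]
ft_force: [-1.1, -0.4, -2.5]
grip_width: 0.049
gripper_force: 63.6
```

move_arm(
  series="0 0 0 0 -0.2;0 0 0 0 -0.2",
)

```text
time_s: 27.85
position: [0.5405, 0.047, 0.2087]
tool_rot: [[0.999, 0.055, -0.001], [0.055, -0.999, 0.0], [-0.001, -0.0, -1.0]]
ft_force: [0.2, 0.3, -2.4]
grip_width: 0.0485
gripper_force: 63.6
```

```bash
python3 -c "
from h import *
print(rel((.542,.0465,.085),92.9))"
```

```text
([0.16, 0.06, 12.37], np.float64(0.23402198558795817))
```

Final TCP z should be about 0.0757.

move_arm(
  series="0.1 0 4 0.2 -0.2;0.1 0 8 0.2 -0.2;0.1 0 10.5 0.2 -0.2;0.1 0 11.5 0.2 -0.2;0.1 0 12.2 0.2 -0.2;0.1 0 12.5 0.2 -0.2;0.1 0 12.5 0.2 -0.2",
)

```text
time_s: 28.72
position: [0.5421, 0.0473, 0.0848]
tool_rot: [[0.999, 0.048, 0.001], [0.048, -0.999, -0.0], [0.001, 0.0, -1.0]]
ft_force: [1.0, -0.2, -2.3]
grip_width: 0.0485
gripper_force: 63.6
```

move_arm(
  series="0 0 0.3 0 -0.2;0 0 0.6 0 -0.2;0 0 0.8 0 -0.2;0 0 0.8 0 -0.2",
)

```text
time_s: 29.22
position: [0.5419, 0.0474, 0.0762]
tool_rot: [[0.999, 0.048, -0.0], [0.048, -0.999, 0.0], [-0.0, -0.0, -1.0]]
ft_force: [-0.7, 0.3, -2.5]
grip_width: 0.0492
gripper_force: 63.6
```

move_arm(
  series="0 0 0.1 0 -0.2;0 0 0.1 0 0.4;0 0 0.1 0 0.4;0 0 0.1 0 0.4;0 0 -2 0 0.4;0 0 -7 0 0.4;0 0 -13 0 0.4",
)

```text
time_s: 30.1
position: [0.5414, 0.0473, 0.2072]
tool_rot: [[0.999, 0.048, -0.002], [0.048, -0.999, 0.0], [-0.002, -0.0, -1.0]]
ft_force: [0.6, 0.7, -0.5]
grip_width: 0.06
gripper_force: 0.0
```

```bash
python3 m4.py;  python3 -c "
from h import *
print(rel((.574,-.387,.019),5))"
```

```text
[361. 180.] 4 [ 5.74700e-01 -3.86800e-01  9.41562e+01  7.46000e-02]
([0.64, 43.47, 19.46], np.float64(87.77245452983607))
```

move_arm(
  series="-3 5 0 -10.5 0.7;-5 10 0 -21 0.7;-5 15 0 -31.5 0.7;-5 20 0 -42 0.7;-5 25 0 -52.5 0.7;-4 31 0 -63 0.7;-2 37 0 -73.5 0.7;0.6 43.4 0 -84 0.7",
)

```text
time_s: 31.2
position: [0.5659, -0.3813, 0.206]
tool_rot: [[0.061, 0.998, 0.0], [0.998, -0.061, 0.0], [0.0, 0.0, -1.0]]
ft_force: [1.1, 0.1, 0.6]
grip_width: 0.0727
gripper_force: 0.0
```

```bash
python3 -c "
from h import *
print(rel((.574,-.387,.019),4.8))"
```

```text
([-0.52, 0.84, 18.7], np.float64(-8.29022459132716))
```

move_arm(
  series="-0.5 0.8 0 -6 0.7;-0.5 0.8 5 -8.3 0.7;-0.5 0.8 10 -8.3 0.7;-0.5 0.8 14.5 -8.3 0.7;-0.5 0.8 17 -8.3 0.7;-0.5 0.8 18.3 -8.3 0.7;-0.5 0.8 18.7 -8.3 0.7;-0.5 0.8 18.7 -8.3 0.7",
)

```text
time_s: 32.2
position: [0.5737, -0.385, 0.0201]
tool_rot: [[-0.078, 0.997, 0.001], [0.997, 0.078, -0.001], [-0.001, 0.001, -1.0]]
ft_force: [-1.0, 0.2, 0.5]
grip_width: 0.0726
gripper_force: 0.0
```

move_arm(
  series="0 0 0 0 -0.2;0 0 0 0 -0.2;0 0 0 0 -0.2;0 0 0 0 -0.2;0 0 0 0 -0.2;0 0 0 0 -0.2",
  force=60,
)

```text
time_s: 32.95
position: [0.5738, -0.3851, 0.0207]
tool_rot: [[-0.078, 0.997, 0.001], [0.997, 0.078, -0.002], [-0.002, 0.001, -1.0]]
ft_force: [-0.8, 0.4, 6.6]
grip_width: 0.0489
gripper_force: 65.3
```

move_arm(
  series="0 0 -1 0 -0.2;0 0 -5 0 -0.2;0 0 -10 0 -0.2;0 0 -15 0 -0.2;0 0 -19 0 -0.2;0 0 -19 0 -0.2",
)

```text
time_s: 33.7
position: [0.574, -0.3852, 0.2129]
tool_rot: [[-0.079, 0.997, 0.005], [0.997, 0.079, -0.004], [-0.005, 0.004, -1.0]]
ft_force: [-0.6, -0.6, -3.6]
grip_width: 0.0488
gripper_force: 64.4
```

```bash
python3 -c "
from h import *
print(rel((.5455,-.0335,.20),92.9))"
```

```text
([35.29, -0.09, 1.12], np.float64(-88.39600828555092))
```

move_arm(
  series="5 -2 0 -10.5 -0.2;10 -3 0 -21 -0.2;15 -3 0 -31.5 -0.2;20 -3 0 -42 -0.2;25 -3 0 -52.5 -0.2;30 -2 0 -63 -0.2;35.3 -0.2 0 -73.5 -0.2;35.3 -0.2 0 -84 -0.2",
)

```text
time_s: 34.7
position: [0.5431, -0.0293, 0.2075]
tool_rot: [[-1.0, 0.015, -0.003], [0.015, 1.0, 0.002], [0.003, 0.002, -1.0]]
ft_force: [-0.1, -1.5, -3.1]
grip_width: 0.0488
gripper_force: 64.3
```

move_arm(
  series="0 0 0 -4.4 -0.2;0 0 0 -4.4 -0.2;0 0 0 -4.4 -0.2",
)

```text
time_s: 35.08
position: [0.5433, -0.033, 0.2085]
tool_rot: [[-0.999, -0.049, -0.002], [-0.049, 0.999, 0.0], [0.002, 0.001, -1.0]]
ft_force: [-0.1, 0.8, -2.7]
grip_width: 0.0487
gripper_force: 64.3
```

```bash
python3 -c "
from h import *
print(rel((.5445,-.0335,.085),92.9))"
```

```text
([-0.13, -0.06, 12.35], np.float64(-0.11312563192959146))
```

move_arm(
  series="-0.1 0 4 -0.1 -0.2;-0.1 0 8 -0.1 -0.2;-0.1 0 10.5 -0.1 -0.2;-0.1 0 11.5 -0.1 -0.2;-0.1 0 12.2 -0.1 -0.2;-0.1 0 12.5 -0.1 -0.2;-0.1 0 12.5 -0.1 -0.2",
)

```text
time_s: 35.95
position: [0.545, -0.033, 0.0848]
tool_rot: [[-0.999, -0.052, 0.001], [-0.052, 0.999, -0.0], [-0.001, -0.0, -1.0]]
ft_force: [0.2, -0.0, -2.9]
grip_width: 0.0488
gripper_force: 64.2
```

move_arm(
  series="0 0 0.3 0 -0.2;0 0 0.6 0 -0.2;0 0 0.8 0 -0.2;0 0 0.8 0 -0.2",
)

```text
time_s: 36.45
position: [0.5447, -0.0329, 0.0761]
tool_rot: [[-0.999, -0.052, -0.0], [-0.052, 0.999, 0.0], [0.0, 0.0, -1.0]]
ft_force: [0.2, -0.3, -2.8]
grip_width: 0.0486
gripper_force: 64.2
```

Release, lift, then retreat to the front so both cameras can check.

move_arm(
  series="0 0 0.1 0 -0.2;0 0 0.1 0 0.4;0 0 0.1 0 0.4;0 0 0.1 0 0.4;0 0 -2 0 0.4;0 0 -7 0 0.4;0 0 -13 0 0.4;0 -6 -16 0 -1",
)

```text
time_s: 37.45
position: [0.5483, -0.0872, 0.2381]
tool_rot: [[-0.998, -0.057, 0.005], [-0.057, 0.998, -0.001], [-0.005, -0.002, -1.0]]
ft_force: [1.3, -0.7, -0.0]
grip_width: 0.0427
gripper_force: 0.0
```

move_arm(
  series="0 -6 -2 0 -1;0 -12 -4 0 -1;0 -18 -8 0 -1;0 -21 -12 0 -1;0 -21 -12 0 -1",
)

```text
time_s: 38.08
position: [0.5587, -0.3016, 0.357]
tool_rot: [[-0.999, -0.049, 0.005], [-0.049, 0.999, -0.004], [-0.005, -0.004, -1.0]]
ft_force: [0.7, -0.3, -0.3]
grip_width: 0.0005
gripper_force: 0.0
```

```bash
cat > m5.py <<'E'
from h import *
t=cam('top')
def boxes(n,c): return [(np.round(d['point'],3).tolist(),round(d['score'],2)) for d in spotter.mark_of(n,c)]
print(boxes('rack1','top'));print(boxes('empty1','top'));print(boxes('hood_lip','top'))
S=cam('scene');print(boxes('rack1','scene'));print(boxes('hood_lip','scene'),boxes('hood_tab','scene'))
a=cv2.resize(t['pixels'][120:270,80:290],None,fx=2.8,fy=2.8,interpolation=cv2.INTER_CUBIC)
b=cv2.resize(S['pixels'][120:240,190:358],None,fx=3.5,fy=3.5,interpolation=cv2.INTER_CUBIC)
cv2.imwrite('pics/t5.png',a);cv2.imwrite('pics/s5.png',b)
print(observe()['position'])
E
python3 m5.py
```

```text
[([0.278, -0.261, 0.005], 0.82), ([0.538, 0.046, 0.056], 0.79), ([0.549, -0.035, 0.054], 0.77), ([0.538, 0.121, 0.054], 0.61), ([0.804, -0.27, -0.001], 0.59), ([0.71, -0.408, 0.0], 0.52)]
[([0.453, 0.388, 0.003], 0.82), ([0.536, 0.372, 0.006], 0.68), ([0.551, -0.034, 0.055], 0.33)]
[([0.636, 0.053, 0.311], 0.63)]
[([0.711, -0.406, -0.001], 0.84), ([0.28, -0.262, -0.0], 0.83), ([0.542, 0.045, 0.058], 0.74), ([0.541, 0.125, 0.051], 0.72), ([0.799, -0.275, 0.0], 0.68)]
[([0.635, 0.051, 0.311], 0.67)] [([0.625, 0.047, 0.281], 0.76)]
[ 0.55867588 -0.29764089  0.35383554]
```

View pics/t5.png

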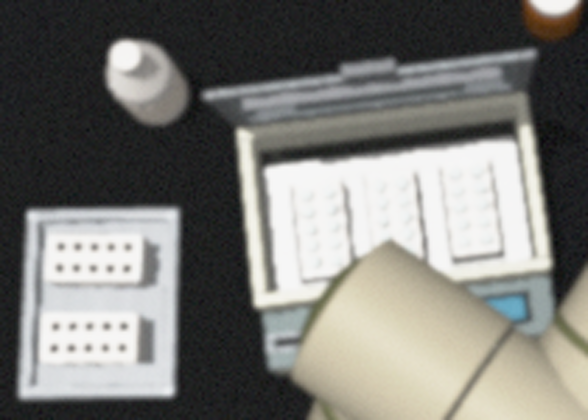

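View pics/s5.png

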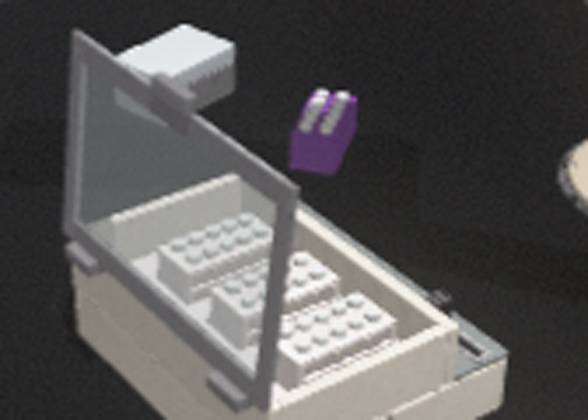

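All three full racks are seated (top crop px 320,230; 395,215; 470,210), both empties lie flat in the tray, and the hood is standing at about 1.48 rad. Next the shut fingers go behind the hood from above.

```bash
python3 -c "
from h import *
print(rel((.692,.052,.360),92.9));print(rel((.692,.052,.275),92.9))"
```

```text
([-15.17, 34.21, -0.6], np.float64(0.1518452120235878))
([-15.18, 34.2, 7.9], np.float64(0.1518452120235878))
```

move_arm(
  series="-4 5 -0.8 0 -1;-8 10 -0.8 0 -1;-12 16 -0.8 0 -1;-15.2 22 -0.8 0 -1;-15.2 28 -0.8 0 -1;-15.2 34.2 -0.8 0 -1;-15.2 34.2 -0.8 0 -1;-15.2 34.2 -0.8 0 -1",
)

```text
time_s: 39.48
position: [0.6924, 0.0517, 0.3622]
tool_rot: [[-0.999, -0.054, -0.0], [-0.054, 0.999, -0.0], [0.0, -0.0, -1.0]]
ft_force: [0.5, -0.0, -0.4]
grip_width: 0.0001
gripper_force: 0.0
```

```bash
python3 -c "
from h import *
print(rel((.692,.052,.275),92.9))"
```

```text
([0.04, 0.03, 8.72], np.float64(0.1785073615304782))
```

move_arm(
  series="0 0 4 0 -1;0 0 7 0 -1;0 0 8.7 0 -1;0 0 8.7 0 -1",
)

```text
time_s: 39.98
position: [0.6923, 0.049, 0.2738]
tool_rot: [[-0.999, -0.05, -0.003], [-0.05, 0.999, 0.0], [0.003, 0.0, -1.0]]
ft_force: [0.6, 0.8, 1.0]
grip_width: 0.0
gripper_force: 0.0
```

```bash
cat > hood.py <<'E'
from h import *
import sys
th=[float(v) for v in sys.argv[1:]]
s=observe();hx=np.array([.6539,.0522,.114]);ax=np.array([.9987,.0506,0])
for a in th:
    r=.165;u=-r*np.cos(a)+.006*np.sin(a)+.011;z=r*np.sin(a)+.006*np.cos(a)
    print(a,rel(hx+ax*u+[0,0,z],92.9,s))
E
python3 hood.py 1.5 1.45 1.4 1.35 1.3 1.25 1.2 1.15
```

```text
1.5 ([3.29, 0.51, -0.51], np.float64(-0.039228793445687415))
1.45 ([4.11, 0.51, -0.46], np.float64(-0.039228793445687415))
1.4 ([4.93, 0.51, -0.36], np.float64(-0.039228793445687415))
1.35 ([5.75, 0.51, -0.23], np.float64(-0.039228793445687415))
1.3 ([6.55, 0.51, -0.05], np.float64(-0.039228793445687415))
1.25 ([7.35, 0.51, 0.16], np.float64(-0.039228793445687415))
1.2 ([8.14, 0.51, 0.41], np.float64(-0.039228793445687415))
1.15 ([8.91, 0.51, 0.71], np.float64(-0.039228793445687415))
```

move_arm(
  series="1.6 0.3 0 0 -1;2.6 0.3 -0.2 0 -1;3.3 0.3 -0.4 0 -1;4.1 0.3 -0.4 0 -1;4.9 0.3 -0.3 0 -1;5.7 0.3 -0.2 0 -1;6.5 0.3 0 0 -1;7.3 0.3 0.2 0 -1",
)

```text
time_s: 40.98
position: [0.619, 0.0502, 0.2731]
tool_rot: [[-0.999, -0.052, 0.0], [-0.052, 0.999, 0.0], [-0.0, 0.0, -1.0]]
ft_force: [3.8, -0.4, 1.4]
grip_width: 0.0002
gripper_force: 1.5
```

```bash
python3 hood.py 1.25 1.2 1.15 1.1 1.05 1.0 .95 .9 .85; python3 -c "
from h import *
for c in ('top','scene'):
    cam(c);print([(np.round(d['point'],3).tolist(),round(d['score'],2)) for n in('hood_lip','hood_tab') for d in spotter.mark_of(n,c)])"
```

```text
1.25 ([0.03, 0.02, 0.06], np.float64(0.09774088607264275))
1.2 ([0.82, 0.02, 0.31], np.float64(0.09774088607264275))
1.15 ([1.59, 0.02, 0.6], np.float64(0.09774088607264275))
1.1 ([2.35, 0.02, 0.93], np.float64(0.09774088607264275))
1.05 ([3.09, 0.03, 1.3], np.float64(0.09774088607264275))
1.0 ([3.81, 0.03, 1.7], np.float64(0.09774088607264275))
0.95 ([4.51, 0.03, 2.14], np.float64(0.09774088607264275))
0.9 ([5.19, 0.03, 2.61], np.float64(0.09774088607264275))
0.85 ([5.84, 0.03, 3.12], np.float64(0.09774088607264275))
[([0.59, 0.047, 0.276], 0.93), ([0.447, 0.386, 0.004], 0.57)]
[([0.599, 0.049, 0.301], 0.66), ([0.534, 0.377, 0.003], 0.25), ([0.592, 0.05, 0.273], 0.86)]
```

Force is 3.8 N and the lip is at 1.28 rad, so the hood follows the finger. Continue.

move_arm(
  series="0.8 0 0.3 0 -1;1.6 0 0.6 0 -1;2.4 0 0.9 0 -1;3.1 0 1.3 0 -1;3.8 0 1.7 0 -1;4.5 0 2.1 0 -1;5.2 0 2.6 0 -1;5.8 0 3.1 0 -1",
)

```text
time_s: 42.28
position: [0.561, 0.0471, 0.242]
tool_rot: [[-0.999, -0.052, -0.0], [-0.052, 0.999, -0.0], [0.0, -0.0, -1.0]]
ft_force: [-0.1, 0.9, 2.5]
grip_width: -0.0002
gripper_force: 1.2
```

```bash
python3 hood.py .85 .8 .75 .7 .65 .6 .55 .5 .45
```

```text
0.85 ([0.03, 0.04, 0.0], np.float64(0.09298561847695908))
0.8 ([0.66, 0.04, 0.54], np.float64(0.09298561847695908))
0.75 ([1.26, 0.04, 1.11], np.float64(0.09298561847695908))
0.7 ([1.83, 0.04, 1.71], np.float64(0.09298561847695908))
0.65 ([2.37, 0.04, 2.33], np.float64(0.09298561847695908))
0.6 ([2.87, 0.04, 2.98], np.float64(0.09298561847695908))
0.55 ([3.35, 0.04, 3.66], np.float64(0.09298561847695908))
0.5 ([3.79, 0.05, 4.36], np.float64(0.09298561847695908))
0.45 ([4.19, 0.05, 5.08], np.float64(0.09298561847695908))
```

move_arm(
  series="0.7 0 0.5 0 -1;1.3 0 1.1 0 -1;1.8 0 1.7 0 -1;2.4 0 2.3 0 -1;2.9 0 3 0 -1;3.4 0 3.7 0 -1;3.8 0 4.4 0 -1;4.2 0 5.1 0 -1",
)

```text
time_s: 43.28
position: [0.5193, 0.0449, 0.1908]
tool_rot: [[-0.999, -0.052, -0.0], [-0.052, 0.999, -0.0], [0.0, 0.0, -1.0]]
ft_force: [0.3, -0.2, 2.9]
grip_width: 0.0001
gripper_force: 0.9
```

```bash
python3 hood.py .45 .4 .35 .3 .25 .2 .15 .1 .05 0;  python3 -c "
from h import *
for c in ('top','scene'):
    cam(c);print([(np.round(d['point'],3).tolist(),round(d['score'],2)) for n in('hood_lip','hood_tab') for d in spotter.mark_of(n,c)])"
```

```text
0.45 ([0.01, 0.04, -0.04], np.float64(0.09359480489568739))
0.4 ([0.38, 0.04, 0.7], np.float64(0.09359480489568739))
0.35 ([0.71, 0.04, 1.46], np.float64(0.09359480489568739))
0.3 ([1.0, 0.04, 2.23], np.float64(0.09359480489568739))
0.25 ([1.25, 0.05, 3.02], np.float64(0.09359480489568739))
0.2 ([1.47, 0.05, 3.81], np.float64(0.09359480489568739))
0.15 ([1.64, 0.05, 4.62], np.float64(0.09359480489568739))
0.1 ([1.77, 0.05, 5.43], np.float64(0.09359480489568739))
0.05 ([1.86, 0.05, 6.25], np.float64(0.09359480489568739))
0.0 ([1.91, 0.05, 7.08], np.float64(0.09359480489568739))
[([0.481, 0.043, 0.21], 0.66), ([0.494, 0.044, 0.181], 0.73), ([0.724, 0.312, 0.001], 0.48)]
[([0.48, 0.041, 0.203], 0.63), ([0.5, 0.043, 0.176], 0.77), ([0.535, 0.374, -0.0], 0.22)]
```

move_arm(
  series="0.4 0 0.7 0 -1;0.7 0 1.5 0 -1;1 0 2.2 0 -1;1.3 0 3 0 -1;1.5 0 3.8 0 -1;1.7 0 4.6 0 -1;1.8 0 5.3 0 -1;1.9 0 6 0 -1",
)

```text
time_s: 44.58
position: [0.5004, 0.044, 0.1308]
tool_rot: [[-0.999, -0.052, -0.0], [-0.052, 0.999, 0.0], [0.0, 0.0, -1.0]]
ft_force: [0.3, -0.0, 2.4]
grip_width: 0.0
gripper_force: 0.7
```

move_arm(
  series="0.1 0 0.4 0 -1;0.1 0 0.7 0 -1;0.1 0 1 0 -1;0.1 0 1.2 0 -1;0.1 0 1.2 0 -1",
)

```text
time_s: 45.2
position: [0.4994, 0.044, 0.12]
tool_rot: [[-0.999, -0.052, -0.0], [-0.052, 0.999, -0.0], [0.0, -0.0, -1.0]]
ft_force: [-4.1, 0.4, 9.5]
grip_width: 0.0002
gripper_force: 4.8
```

move_arm(
  series="0 0 0.1 0 -1;0 0 0.1 0 -1;0 0 0 0 -1;0 0 -3 0 -1;0 0 -8 0 -1;4 -6 -10 0 -1;8 -12 -10 0 -1;10 -18 -10 0 -1",
)

```text
time_s: 46.2
position: [0.4152, -0.1216, 0.2195]
tool_rot: [[-0.999, -0.053, 0.001], [-0.053, 0.999, -0.001], [-0.001, -0.001, -1.0]]
ft_force: [1.6, -0.7, 0.1]
grip_width: 0.0002
gripper_force: 0.0
```

Run:
```python
from h import *
for c in ('top','scene'):
    im=cam(c);print([(n,np.round(d['point'],3).tolist(),round(d['score'],2)) for n in('hood_lip','hood_tab','lock_grip','rim') for d in spotter.mark_of(n,c)])
    if c=='top': cv2.imwrite('pics/t6.png',cv2.resize(im['pixels'][130:270,150:300],None,fx=4,fy=4,interpolation=cv2.INTER_CUBIC))
    else: cv2.imwrite('pics/s6.png',cv2.resize(im['pixels'][150:260,190:340],None,fx=4,fy=4,interpolation=cv2.INTER_CUBIC))
```

```text
[('hood_lip', [0.458, 0.042, 0.123], 0.86), ('lock_grip', [0.428, 0.126, 0.083], 0.41), ('rim', [0.474, 0.045, 0.113], 0.64)]
[('hood_lip', [0.458, 0.041, 0.121], 0.65), ('hood_tab', [0.486, 0.042, 0.101], 0.69), ('lock_grip', [0.428, 0.12, 0.086], 0.54), ('lock_grip', [0.784, -0.145, 0.002], 0.19), ('rim', [0.467, 0.048, 0.115], 0.75)]
```

View pics/t6.png

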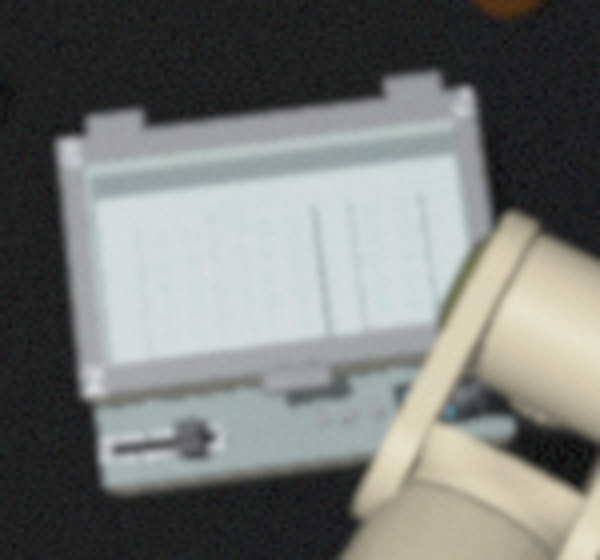

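View pics/s6.png

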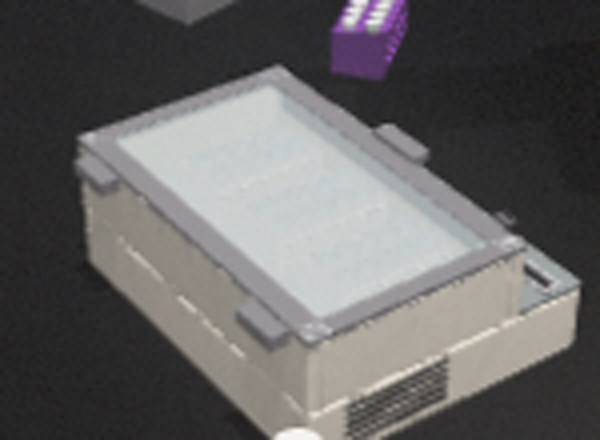

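The hood lies shut on the rims: lip at z 0.122, tab at z 0.101 (expected 0.102). The lock grip is at top crop px (197,438), about (0.428, 0.123). Next, the lock.

```bash
python3 -c "
from h import *
print(rel((.430,.086,.15),92.9),rel((.430,.086,.073),92.9))"
```

```text
([-2.45, 20.45, 6.9], np.float64(0.21756620358104328)) ([-2.45, 20.45, 14.6], np.float64(0.21756620358104328))
```

move_arm(
  series="-1 6 0 0 -1;-2 12 0 0 -1;-2.4 18 0 0 -1;-2.4 20.4 3 0 -1;-2.4 20.4 7 0 -1;-2.4 20.4 11 0 -1;-2.4 20.4 13.5 0 -1;-2.4 20.4 14.5 0 -1",
)

```text
time_s: 47.7
position: [0.4292, 0.0851, 0.073]
tool_rot: [[-0.999, -0.054, -0.002], [-0.054, 0.999, 0.0], [0.002, 0.0, -1.0]]
ft_force: [1.0, 0.8, 0.3]
grip_width: -0.0002
gripper_force: 0.0
```

move_arm(
  series="0 0.5 0 0 -1;0 1 0 0 -1;0 1.5 0 0 -1;0 2 0 0 -1;0 2.5 0 0 -1",
)

```text
time_s: 48.32
position: [0.4286, 0.1095, 0.0744]
tool_rot: [[-0.999, -0.052, 0.001], [-0.052, 0.999, -0.0], [-0.001, -0.001, -1.0]]
ft_force: [-0.0, -2.9, 1.6]
grip_width: 0.0001
gripper_force: 1.3
```

move_arm(
  series="0 0.5 0 0 -1;0 1 0 0 -1;0 1.5 0 0 -1;0 2 0 0 -1;0 2.3 0 0 -1;0 2.5 0 0 -1",
)

```text
time_s: 49.08
position: [0.4272, 0.1345, 0.0741]
tool_rot: [[-0.999, -0.052, 0.0], [-0.052, 0.999, -0.0], [-0.0, -0.0, -1.0]]
ft_force: [0.5, -2.1, 1.0]
grip_width: 0.0001
gripper_force: 1.3
```

Run:
```python
from h import *
for c in ('top','scene'):
    im=cam(c);print([(n,np.round(d['point'],3).tolist(),round(d['score'],2)) for n in('lock_grip',) for d in spotter.mark_of(n,c)])
```

```text
[]
[('lock_grip', [0.428, 0.153, 0.085], 0.63)]
```

move_arm(
  series="0 0.2 0 0 -1;0 0.4 0 0 -1;0 0.6 0 0 -1;0 0.8 0 0 -1;0 0.8 0 0 -1",
)

```text
time_s: 49.9
position: [0.4265, 0.1425, 0.074]
tool_rot: [[-0.999, -0.052, -0.0], [-0.052, 0.999, 0.0], [0.0, 0.0, -1.0]]
ft_force: [-0.5, -1.2, -0.6]
grip_width: 0.0002
gripper_force: 0.5
```

move_arm(
  series="0 0.2 0 0 -1;0 0.3 0 0 -1;0 0.4 0 0 -1;0 0.5 0 0 -1;0 0.5 0 0 -1",
)

```text
time_s: 50.52
position: [0.4263, 0.1474, 0.074]
tool_rot: [[-0.999, -0.052, -0.0], [-0.052, 0.999, 0.0], [0.0, 0.0, -1.0]]
ft_force: [-1.6, -0.8, -0.8]
grip_width: -0.0001
gripper_force: 0.9
```

move_arm(
  series="0 0.2 0 0 -1;0 0.3 0 0 -1;0 0.4 0 0 -1;0 0.5 0 0 -1;0 0.5 0 0 -1",
)

```text
time_s: 51.15
position: [0.4263, 0.1493, 0.0741]
tool_rot: [[-0.999, -0.054, -0.0], [-0.054, 0.999, -0.006], [0.001, -0.006, -1.0]]
ft_force: [-1.7, -26.3, 1.7]
grip_width: 0.0
gripper_force: 13.3
```

The end stop is reached (26 N). Back off, lift clear, and verify.

move_arm(
  series="0 0 0 0 -1;0 -1 0 0 -1;0 -2 -2 0 -1;0 -2 -8 0 -1;0 -2 -13 0 -1;4 -2 -18 0 -1;8 -8 -20 0 -1;10 -14 -20 0 -1",
)

```text
time_s: 52.15
position: [0.3371, 0.0195, 0.275]
tool_rot: [[-0.998, -0.056, 0.005], [-0.056, 0.998, -0.001], [-0.005, -0.001, -1.0]]
ft_force: [1.5, -0.2, 0.4]
grip_width: -0.0001
gripper_force: 0.0
```

move_arm(
  series="0 -6 0 0 -1;0 -12 0 0 -1;0 -18 0 0 -1;0 -20 0 0 -1;0 -20 0 0 -1",
)

```text
time_s: 52.78
position: [0.3482, -0.1804, 0.2733]
tool_rot: [[-0.999, -0.051, 0.0], [-0.051, 0.999, 0.001], [-0.0, 0.001, -1.0]]
ft_force: [-0.0, 0.6, 0.4]
grip_width: -0.0
gripper_force: 0.0
```

Run:
```python
from h import *
for c in ('top','scene'):
    im=cam(c);print([(n,np.round(d['point'],3).tolist(),round(d['score'],2)) for n in('lock_grip','hood_lip','empty1','rack1','bottle','jar','tipbox') for d in spotter.mark_of(n,c) if d['score']>.45])
    if c=='top': cv2.imwrite('pics/t7.png',cv2.resize(im['pixels'][130:270,80:300],None,fx=3.5,fy=3.5,interpolation=cv2.INTER_CUBIC))
```

```text
[('lock_grip', [0.428, 0.171, 0.084], 0.53), ('hood_lip', [0.461, 0.042, 0.121], 0.63), ('empty1', [0.448, 0.384, 0.005], 0.84), ('empty1', [0.534, 0.374, 0.005], 0.84), ('empty1', [0.473, 0.046, 0.114], 0.66), ('rack1', [0.802, -0.268, 0.002], 0.89), ('rack1', [0.275, -0.262, 0.004], 0.85), ('rack1', [0.713, -0.405, -0.003], 0.67), ('rack1', [0.472, 0.045, 0.112], 0.47), ('bottle', [0.723, 0.311, -0.0], 0.81), ('jar', [0.786, -0.144, 0.005], 0.78), ('jar', [0.553, 0.05, -0.001], 0.52), ('tipbox', [0.354, -0.455, 0.001], 0.79)]
[('lock_grip', [0.424, 0.166, 0.087], 0.49), ('hood_lip', [0.458, 0.04, 0.12], 0.83), ('empty1', [0.449, 0.39, 0.001], 0.7), ('empty1', [0.534, 0.374, 0.004], 0.69), ('rack1', [0.802, -0.273, 0.001], 0.8), ('rack1', [0.28, -0.264, -0.003], 0.79), ('rack1', [0.713, -0.405, -0.003], 0.69), ('rack1', [0.471, 0.047, 0.112], 0.68), ('bottle', [0.722, 0.312, -0.001], 0.69), ('jar', [0.781, -0.144, 0.002], 0.89), ('tipbox', [0.354, -0.454, -0.002], 0.91), ('tipbox', [0.724, 0.308, -0.002], 0.52)]
```

View pics/t7.png

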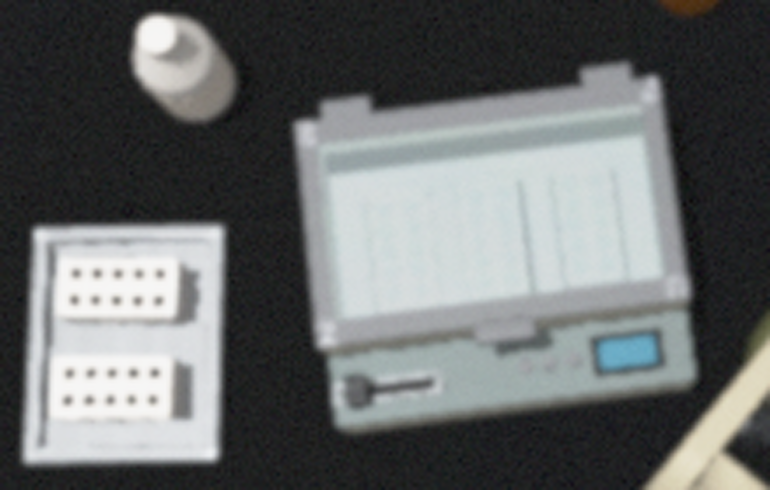

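The lock is at its left end (px 358,390), the hood is shut, the empties are flat in the tray and the bystanders have not moved. Handing in.

```bash
python3 -c "
from rig import order
print(order.close_job())"
```

```text
the job is handed in; nothing more can be done
None
```

The job is handed in at about 53 s, with no verdict returned: both empties are flat in the tray, all three full racks are in their pockets, the hood is shut, and the lock was then slid to its end stop; the bottle, jar and tip box were not moved.

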